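Screw home the recessed retaining ring of a radio test head

TASK

Take the two-pin spanner from its stand, engage its pins in the two holes of the recessed ring in the test head's collar and turn the ring clockwise (seen from above) until it is fully home against its stop, feeling your way and never forcing it. Then stand the spanner back upright in its stand, gently, and leave everything else on the bench as it is.

Things in the scene. Friction and masses are not known exactly. Their poses are not given: they have to be found in the camera images.
- spanner: Two-pin spanner, 0.2 kg, standing pins-down in its stand. Origin: midway between the pin tips; z up the shaft, x along the line through both pins. Two 5 mm steel pins with bevelled ends, 44 mm apart (x +-22 mm), 7 mm long; above them a steel disc 57 mm across (z 7 to 15 mm), then a shaft 14 mm across and the grip bar.
- spanner_grip (a point): Centre of the spanner's black grip bar, 73 mm above the spanner's origin: 44 mm long (x) by 16 mm thick (y) by 36 mm high. Grip it across its thickness.
- stand: Round grey plastic stand, fixed. Origin: centre of its underside on the bench. A boss 32 mm across, top at z 16 mm, carries the spanner's disc (pins hang beside it), inside a round wall 66 mm across inside, 78 outside, top at z 26 mm. With the spanner home its origin is at z 9 mm on the stand's axis, at any yaw; sideways play about 3 mm.
- test_head: Cast aluminium box 150 x 130 x 50 mm high, fixed, two brass connectors on its +x side. Origin: centre of its underside on the bench. A grey collar with the recessed ring sits on its top (see collar_nominal).
- collar_nominal (a point): Drawing centre of the collar's rim, on the test head's z axis at z 74 mm. Collar: 88 mm across, bore 67 mm across; the ring's face lies in the bore 12 mm below the rim. The ring: steel, outside 66, inside 30 mm, two round holes 7 mm across, 44 mm apart, 7.8 mm deep. The true axis of collar and ring is off this point by up to 3 mm in the head's x and 3 mm in y: find it.
- ring_turn (a joint): Turn of the ring, rad: grows clockwise seen from above, starts between 0 and 0.35, stops hard at 1.2 (home). It turns stiffly (about 0.12 N m throughout), does not sink, stays where left; over 0.6 N m at the stop would be forcing it. The line through its two holes has, in the test head's frame, the yaw 0.6 - ring_turn, plus an unknown collar turn of up to 0.22 either way.
- handset: Black phone under test, 150 x 72 x 8 mm, lying on the bench; origin centre of underside. Leave alone.
- driver: Screwdriver lying on the bench. Leave alone.
- cap_jar: Clear jar, 56 mm across, 70 mm high; origin centre of underside. Leave alone.
- wrench: Flat wrench lying on the bench. Leave alone.
- adapter: Brass coaxial adapter, 22 mm across, 36 mm high, standing; origin centre of underside. Leave alone.
Things that resemble listed ones, but are neither listed nor needed, are in the scene too. What is shaped like the spanner but blue is not meant. Of the things that look like the stand, take the one that is farthest from the robot's base at the start.

How it is judged (in metres and radians):
On the way, in this order (a step that is already met when the one before it is completed fails the run):
1. the spanner stands upright in the collar with both pins at least 4 mm deep in the ring's holes (height (world z) of spanner below 0.058 m and horizontal distance between spanner and test_head below 0.008 m and angle between spanner's own z axis and vertical below 0.12 rad), for 0.1 s.
2. the ring is home (within 0.03 rad of its stop) while the pins are still in its holes (value of joint ring_turn above 1.17 rad and height (world z) of spanner below 0.058 m and horizontal distance between spanner and test_head below 0.008 m), for 0.1 s.
At the end, for the whole second after the job is handed in: The ring is within 0.03 rad of its stop (ring_turn over 1.17); the spanner stands upright (within 0.06 rad) and still in its stand, within 7 mm of the stand's axis, its origin 6 to 12 mm above the bench (value of joint ring_turn above 1.17 rad and horizontal distance between spanner and stand below 0.007 m and height (world z) of spanner between 0.006 and 0.012 m and angle between spanner's own z axis and vertical below 0.06 rad and linear speed of spanner below 0.02 m/s); the robot touches nothing.
It fails at once if the spanner pushes on the test head, its collar or ring with more than 40 N (all contacts added up) (contact force between spanner and test_head above 40 N).
It fails at once if the spanner is dropped: it lands in the stand faster than 0.25 m/s (height (world z) of spanner below 0.012 m and linear speed of spanner above 0.25 m/s).
It fails at once if the fingers touch the test head or its ring (the ring is turned with the spanner) (contact force between the fingers and test_head above 1 N).
It fails at once if a bystander is pushed more than 20 mm (distance of any of handset, driver, cap_jar, wrench, adapter from where it was at the start of the episode above 0.02 m).
It also fails if it takes over 72 s, if anything falls off the work surface, if the arm or the gripper's body presses on something with over 40 N, if the wrist force passes 120 N, or if a joint passes its speed limit or range.

ROBOT

A 6-joint arm with a two-finger parallel gripper is mounted at the origin on the work surface. World frame = base frame: x ahead of the robot, y to its left, z up, the work surface at z = 0. Lengths are in m, angles in degrees, forces in N, time in s.
With the tool pointing down it reaches from about 0.375 to 0.75 m from the base axis. Payload 9 kg.
Tool frame: the origin (TCP) lies midway between the tips of the shut fingers; the grasp point (between the pads) lies 19 mm behind it (r.pinch_z is the distance from the TCP to the grasp point, in m); z points along the fingers, y is the line along which they close (so a half turn about z gives the same grasp; the last joint's range is limited). The gripper opens to 85 mm and grips with 20 to 120 N. Pads are 22 mm wide; open, the fingers measure 114 mm over their backs; the gripper's body (76 mm by 85 mm) begins 54 mm behind the grasp point. The pads swing forward as they close: fully open they stand 13 mm farther back than shut.
Start: joints at [-82.088, 5.964, 5.575, 89.605, 0, 77.527], TCP at [0.209, -0.562, 0.231] pointing down, gripper open.
Joint ranges: [-171.21, 171.21], [-48.23, 106.86], [-62.78, 66.21], [-105.2, 120.99], [-86.42, 89.51], [-180, 180]. Speed limits (degrees/s): [127.2, 127.2, 147.25, 180, 180, 180].

INTERFACE

Orientations are given as a 3x3 rotation matrix whose columns are the frame's x, y, z axes.
In Python, from rig import observe, cams, r gives the robot as it stands.
- The arm moves only by the tool drive_tool, never from a script. Its argument "targets" is a list of rows, each a list of 3 entries, a list of its own where there are three numbers: the finger opening in cm, from 0 to 8.54, then the shift along the tool's x, y, z in cm, then the turn, a rotation vector about the tool's x, y, z in rad. In form: [[grip, [dx, dy, dz], [rx, ry, rz]], ...]. A call has 1 to 10 rows; each row shifts and turns the commanded pose from where the row before left it, along the tool's axes as they then stand; what a row does not reach is not made up. A row lasts 1/8 s, in which the tool goes at most 62.5 mm and 10.7 degrees, less where a joint would pass 70% of its speed; a pose out of reach is approached as far as the arm can. A call with a gripper value outside its range is refused whole. The fingers move at their own pace and stop on an object; "newtons" is the grip in N (left out, the last holds). Time passes only in rows, so rows that do not move let the fingers close. It gives the time, the measured TCP pose, the force, the opening and the grip force at its end, in the units of the state.
- observe(): the state, without advancing time (a new reading comes with each control period).
- cams.capture(name): name is "scene" or "top" or "wrist"; returns a dict with "image" (480x640x3 uint8, red, green, blue), "depth" (480x640 float32, m along the optical axis (not along the pixel's ray), 0 where there is no reading), "fx", "fy", "cx", "cy" (pixels), "D" ([k1, k2, p1, p2, k3] as OpenCV has them; the pictures are not rectified), "view" (4x4, takes a point from world to camera coordinates); the wrist camera has in their place "T_tool_cam" (4x4, takes a point from camera to tool coordinates, whose origin is the TCP and whose axes are the flange's). Camera axes: x right, y up, looking along -z (the intrinsics and any distortion apply to the point x, -y, -z); pixel columns grow to the right and rows downward; lengths in m; the calibration is good to about 2 mm. A picture is of the moment at which its call begins: read the wrist's pose just before it.
- r.close_job(): hands the job in; it is judged then, once.
The state is a dict: "clock": time; "joint_positions": joint angles; "dq": joint speeds; "tau": joint torques, N m; "tool_pos": TCP position; "tool_rot": TCP orientation; "contact_force": force on the tool from outside, world axes, zero at the start; "wrist_torque": the same for the moment, N m; "width": finger opening in m; "gripper_force": force on a finger pad.
Only numpy, scipy, OpenCV 4.12 (cv2) and the standard library are available. Lean on these libraries where they do the work, as an engineer would, in place of code of your own. Each camera call takes 0.05 s, during which the arm holds its last target. There are 200 camera calls.

## Working session

There is one attempt and no reset: what is moved stays moved. The work goes in short steps, Python scripts to look and compute and a tool call to move; the robot and the scene stay as the last step left them, time stands still between calls to the robot, and variables do not carry over. Pictures are saved under pics/ and viewed, at most 10 in all, crops included, and the job is handed in when it is done.

Besides the shell and the picture viewer there is one more tool, called after "Emit:" by a JSON object that holds its "fn" and its "kwargs", one argument or row to a line. drive_tool: Moves the arm, as the interface text tells. Its arguments: {"type":"object","properties":{"targets":{"type":"array"},"newtons":{"type":"number"}},"required":["targets"]}

```bash
ls; mkdir -p pics; python3 - <<'E'
from rig import observe,cams,r
import cv2,numpy as np
s=observe();print({k:np.round(v,3).tolist() for k,v in s.items()},r.pinch_z)
for n in ("scene","top"):
    c=cams.capture(n);cv2.imwrite(f"pics/{n}0.png",c["image"][:,:,::-1]);np.savez(f"{n}0.npz",**c)
    print(n,c["fx"],c["cx"],c["cy"],c["D"],np.round(c["view"],3).tolist())
E
```

```text
pics
{'clock': 0.0, 'joint_positions': [-82.087, 6.0, 5.527, 89.606, -0.002, 77.529], 'dq': [-0.037, 0.07, -0.041, -0.004, -0.002, 0.0], 'tau': [0.001, -55.691, 50.367, 0.016, -0.0, 0.0], 'tool_pos': [0.209, -0.562, 0.231], 'tool_rot': [[0.937, 0.348, -0.0], [0.348, -0.937, 0.001], [0.0, -0.001, -1.0]], 'contact_force': [1.076, 0.245, -0.784], 'wrist_torque': [0.005, -0.033, 0.011], 'gripper_force': 0.0, 'width': 0.085} 0.0187
scene 539.3816542920495 309.20749522491167 232.41219175426127 [0.04901239 0.         0.         0.         0.        ] [[-0.661, 0.75, 0.021, 0.385], [-0.416, -0.39, 0.822, 0.165], [0.625, 0.535, 0.569, -1.701], [0.0, 0.0, 0.0, 1.0]]
top 603.3257830984691 312.8812205514414 235.7956507382323 [-0.04322377  0.          0.          0.          0.        ] [[0.022, -1.0, 0.015, -0.022], [0.981, 0.025, 0.19, -0.578], [-0.191, 0.01, 0.982, -1.539], [0.0, 0.0, 0.0, 1.0]]
```

View pics/top0.png

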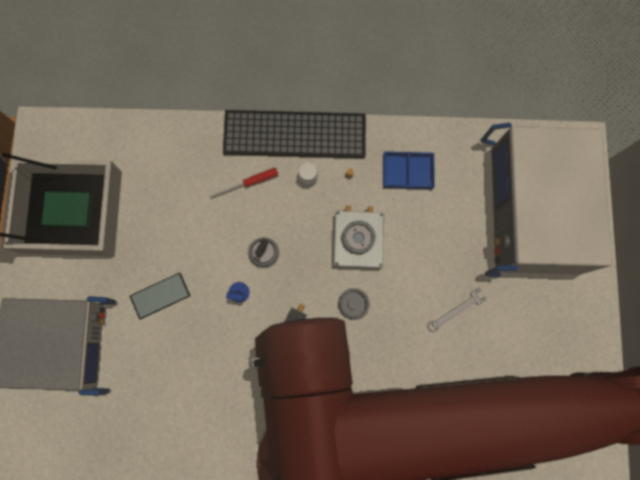

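View pics/scene0.png

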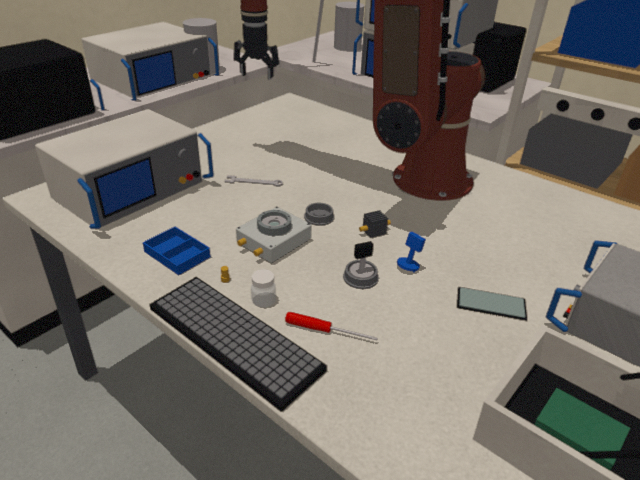

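The top view shows an assembled spanner (black grip) in its stand at (264,252). Lookalikes are the blue spanner at (238,292) and an empty stand-like ring at (353,304), which is nearer the base (base about (304,462)). The test head is at (358,238) with its connectors towards +x. I choose the black spanner, and the stand it's in, which is the farther one.

```bash
cat > h.py <<'E'
import numpy as np,cv2
def ray(c,uv,V=None):
    K=np.array([[c["fx"],0,c["cx"]],[0,c["fy"],c["cy"]],[0,0,1]])
    n=cv2.undistortPoints(np.array(uv,float).reshape(-1,1,2),K,np.array(c["D"],float)).reshape(-1,2)
    d=np.c_[n[:,0],-n[:,1],-np.ones(len(n))]
    T=np.linalg.inv(c["view"]) if V is None else V   # cam->world
    return T[:3,3],d@T[:3,:3].T
def onplane(c,uv,z,V=None):
    o,d=ray(c,uv,V); return o+d*((z-o[2])/d[:,2])[:,None]
def wristT(s,c):
    T=np.eye(4);T[:3,:3]=s["tool_rot"];T[:3,3]=s["tool_pos"];return T@np.array(c["T_tool_cam"])
def proj(c,P,V=None):
    T=c["view"] if V is None else np.linalg.inv(V)
    q=np.atleast_2d(P)@T[:3,:3].T+T[:3,3]
    K=np.array([[c["fx"],0,c["cx"]],[0,c["fy"],c["cy"]],[0,0,1]])
    q=q*[1,-1,-1]
    return cv2.projectPoints(q,np.zeros(3),np.zeros(3),K,np.array(c["D"],float))[0].reshape(-1,2)
E
python3 - <<'E'
from h import *
c=dict(np.load("top0.npz"))
for n,uv,z in [("stand",(264,253),.026),("grip",(262,247),.1),("decoy",(353,304),.026),("collar",(358,237.5),.074),("blue",(238,292),.02),("box",(297,315),.04)]:
    p=onplane(c,uv,z)[0];print(n,p.round(3),np.hypot(*p[:2]).round(3))
hc=onplane(c,[(336,212),(382,213),(382,268),(334,267)],.05);print("head corners",hc.round(3),hc.mean(0))
im=c["image"][180:330,210:410,::-1];cv2.imwrite("pics/crop0.png",cv2.resize(im,(800,600),interpolation=cv2.INTER_CUBIC))
E
```

```text
stand [0.534 0.121 0.026] 0.548
grip [0.538 0.121 0.1  ] 0.551
decoy [ 0.404 -0.119  0.026] 0.421
collar [ 0.574 -0.127  0.074] 0.587
blue [0.429 0.186 0.02 ] 0.468
box [0.371 0.028 0.04 ] 0.372
head corners [[ 0.646 -0.069  0.05 ]
 [ 0.647 -0.193  0.05 ]
 [ 0.498 -0.193  0.05 ]
 [ 0.498 -0.066  0.05 ]] [ 0.5722631  -0.13013959  0.05      ]
```

View pics/crop0.png

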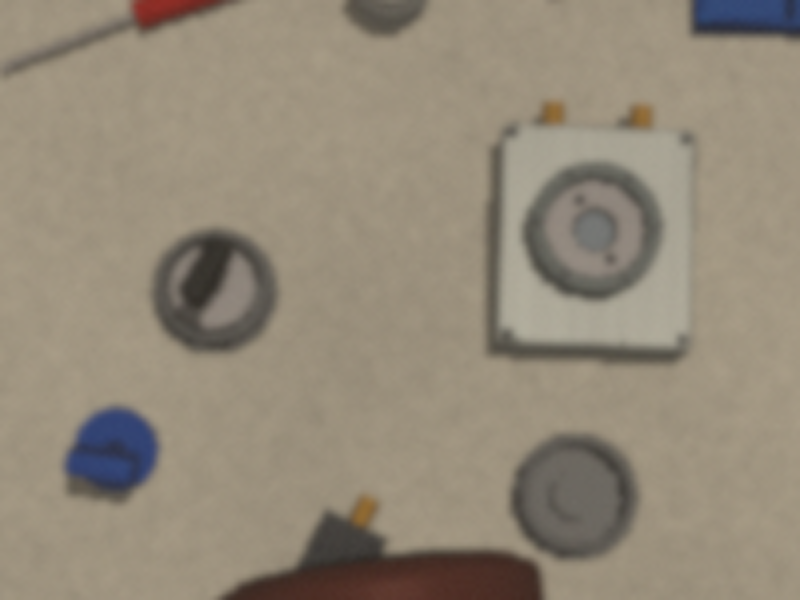

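The crop confirms the black-grip spanner at (208,272) in the farther stand. The collar is at (594,228), with ring holes at (580,200) and (611,259), so the hole line's yaw is about 28°. The spanner bar's yaw is about -23°, so I take tool yaw 157°.

Emit:
{"fn": "drive_tool", "kwargs": {
  "targets": [
    [8.5,[0,0,0],[0,0,-0.18]],
    [8.5,[0,0,0],[0,0,-0.18]],
    [8.5,[0,0,0],[0,0,-0.18]],
    [8.5,[0,0,0],[0,0,-0.18]],
    [8.5,[0,0,0],[0,0,-0.18]],
    [8.5,[0,0,0],[0,0,-0.18]],
    [8.5,[0,0,0],[0,0,-0.18]],
    [8.5,[0,0,0],[0,0,-0.18]],
    [8.5,[0,0,0],[0,0,-0.18]],
    [8.5,[0,0,0],[0,0,-0.18]]
  ]
}}

```text
clock: 1.35
tool_pos: [0.209, -0.5622, 0.2308]
tool_rot: [[-0.557, 0.83, -0.0], [0.83, 0.557, 0.001], [0.001, 0.0, -1.0]]
contact_force: [0.3, -0.1, -0.3]
width: 0.0851
gripper_force: 0.0
```

Emit:
{"fn": "drive_tool", "kwargs": {
  "targets": [
    [8.5,[0,0,0],[0,0,-0.18]],
    [8.5,[0,0,0],[0,0,-0.18]],
    [8.5,[0,0,0],[0,0,-0.18]],
    [8.5,[0,0,0],[0,0,-0.044]],
    [8.5,[-0.25,5.8,0],[0,0,0]],
    [8.5,[-0.25,5.8,0],[0,0,0]],
    [8.5,[-0.25,5.8,0],[0,0,0]],
    [8.5,[-0.25,5.8,0],[0,0,0]],
    [8.5,[-0.25,5.8,0],[0,0,0]],
    [8.5,[-0.25,5.8,0],[0,0,0]]
  ]
}}

```text
clock: 2.6
tool_pos: [0.3593, -0.2462, 0.231]
tool_rot: [[-0.92, 0.392, 0.0], [0.392, 0.92, 0.0], [-0.0, 0.0, -1.0]]
contact_force: [1.8, 0.9, 0.2]
width: 0.0852
gripper_force: 0.0
```

Emit:
{"fn": "drive_tool", "kwargs": {
  "targets": [
    [8.5,[-0.25,5.8,0],[0,0,0]],
    [8.5,[-0.25,5.8,0],[0,0,0]],
    [8.5,[-0.25,5.8,0],[0,0,0]],
    [8.5,[-0.25,5.8,0],[0,0,0]],
    [8.5,[-0.25,5.8,0],[0,0,0]],
    [8.5,[-0.25,5.8,0],[0,0,0]],
    [8.5,[-0.25,5.8,0],[0,0,0]],
    [8.5,[0,0,0],[0,0,0]],
    [8.5,[0,0,0],[0,0,0]]
  ]
}}

```text
clock: 3.72
tool_pos: [0.5334, 0.1187, 0.2309]
tool_rot: [[-0.921, 0.39, -0.001], [0.39, 0.921, -0.0], [0.001, -0.001, -1.0]]
contact_force: [0.2, -1.5, 0.5]
width: 0.0851
gripper_force: 0.0
```

```bash
cat > look.py <<'E'
import sys,pickle
from rig import observe,cams
from h import *
def look(n,name="wrist"):
    s=observe();c=cams.capture(name)
    cv2.imwrite(f"pics/{n}.png",c["image"][:,:,::-1]);pickle.dump((s,c),open(n+".pkl","wb"))
    return s,c,(wristT(s,c) if name=="wrist" else None)
E
python3 - <<'E'
from look import *
s,c,T=look("w1");print(s["clock"],s["tool_pos"],np.round(s["tool_rot"],3).tolist(),s["joint_positions"]);print(np.round(c["T_tool_cam"],3).tolist(),c["fx"])
print(proj(c,[[.534,.121,.026],[.538,.121,.1],[.429,.186,.02]],T))
E
```

```text
3.725 [0.53342609 0.11867184 0.23085454] [[-0.921, 0.39, -0.001], [0.39, 0.921, -0.0], [0.001, -0.001, -1.0]] [-1.16374743e+00 -3.32787139e+00 -3.89771781e+00  8.94884872e+01
 -2.24514699e-02  2.18215930e+01]
[[0.001, 0.963, 0.27, 0.069], [1.0, -0.0, -0.0, 0.0], [-0.0, 0.27, -0.963, -0.143], [0.0, 0.0, 0.0, 1.0]] 419.32682312014646
[[324.49952033 213.18474048]
 [327.40778824 239.86609792]
 [348.61689206  60.14424714]]
```

View pics/w1.png

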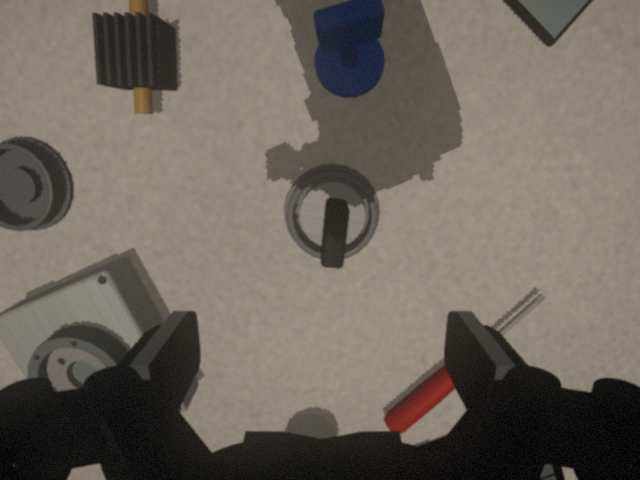

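The wrist view shows the stand's wall circle at about (333,211), radius 47, and the grip bar from (335,200) to (332,267), with the blue decoy at (350,50).

```bash
python3 - <<'E'
import pickle
from h import *
s,c=pickle.load(open("w1.pkl","rb"));T=wristT(s,c)
g=c["image"].max(2)
m=(g<62).astype(np.uint8);m[:190]=0;m[280:]=0;m[:,:300]=0;m[:,365:]=0
n,l,st,ce=cv2.connectedComponentsWithStats(m);k=1+st[1:,4].argmax();print(st[k])
for v in range(200,270,6):
    u=np.where(l[v]==k)[0];print(v,u.min() if len(u) else 0,u.max() if len(u) else 0,end="; ")
def span(v):
    u=np.where(l[v]==k)[0];return u.min(),u.max()
vs=np.arange(230,262)
R=onplane(c,[(span(v)[1]+.5,v) for v in vs],.1,T);L=onplane(c,[(span(v)[0]-.5,v) for v in vs],.1,T)
for n,P in(("R",R),("L",L)):
    d=cv2.fitLine(P[:,:2].astype(np.float32),cv2.DIST_L2,0,.01,.01).ravel();print(n,np.degrees(np.arctan2(d[1],d[0])),d)
print("far end",onplane(c,[(332,st[k][1]+st[k][3])],.1,T), "near bottom",onplane(c,[(337,st[k][1])],.064,T))
# depth top face
d=c["depth"];ys,xs=np.where(l==k);o,dr=ray(c,np.c_[xs,ys],T);P=o+dr*d[ys,xs][:,None]
top=P[(P[:,2]>.093)&(P[:,2]<.107)];print(len(top),np.median(P[:,2]),top[:,2].mean())
r=cv2.minAreaRect((top[:,:2]*1000).astype(np.float32));print("rect mm",r)
# stand
e=cv2.Canny(c["image"],40,100);ys,xs=np.where(e>0);q=onplane(c,np.c_[xs,ys],.026,T)[:,:2]
ctr=np.array([.534,.121])
for i in range(8):
    rr=np.hypot(*(q-ctr).T);w=q[abs(rr-.039)<(.006 if i<3 else .002)]
    A=np.c_[2*w,np.ones(len(w))];x=np.linalg.lstsq(A,(w**2).sum(1),rcond=None)[0];ctr=x[:2]
print("stand",ctr,np.sqrt(x[2]+ctr@ctr),len(w))
E
```

```text
[ 300  198   65   69 1683]
200 327 345; 206 326 346; 212 326 348; 218 325 347; 224 325 346; 230 324 345; 236 300 364; 242 305 358; 248 313 351; 254 321 343; 260 322 342; 266 329 340; R -59.294113 [ 0.5106312 -0.8597998  0.5480192  0.1344393]
L 19.01937 [0.94540846 0.3258878  0.5372473  0.10899398]
far end [[0.55702345 0.11644698 0.1       ]] near bottom [[0.52003038 0.13675288 0.064     ]]
1367 0.09962427691351111 0.09975251288498589
rect mm ((537.8152465820312, 126.0110855102539), (15.962814331054688, 42.97825622558594), 61.941680908203125)
stand [0.53340135 0.12669641] 0.03907238255948336 293
```

Depth on the bar's top face gives a 16 x 43 mm rectangle at z 0.0998, matching the spec. Its centre is (0.5378, 0.1260) and its yaw 151.9°. The stand's axis is (0.5334, 0.1267), radius 39 mm. Now I descend and grip.

Emit:
{"fn": "drive_tool", "kwargs": {
  "targets": [
    [8.5,[0,0,0],[0,0,0.089]],
    [8.5,[-0.05,0.85,2.0],[0,0,0]],
    [8.5,[0,0,4.0],[0,0,0]],
    [8.5,[0,0,4.0],[0,0,0]],
    [8.5,[0,0,3.5],[0,0,0]],
    [8.5,[0,0,2.3],[0,0,0]],
    [8.5,[0,0,1.0],[0,0,0]],
    [8.5,[0,0,0],[0,0,0]],
    [8.5,[0,0,0],[0,0,0]]
  ]
}}

```text
clock: 4.9
tool_pos: [0.5389, 0.1259, 0.0643]
tool_rot: [[-0.882, 0.471, 0.002], [0.471, 0.882, -0.0], [-0.001, 0.001, -1.0]]
contact_force: [0.3, -0.0, 0.3]
width: 0.085
gripper_force: 0.0
```

Emit:
{"fn": "drive_tool", "kwargs": {
  "targets": [
    [5,[0,0,0],[0,0,0]],
    [3,[0,0,0],[0,0,0]],
    [2,[0,0,0],[0,0,0]],
    [1,[0,0,0],[0,0,0]],
    [1,[0,0,0],[0,0,0]],
    [1,[0,0,0],[0,0,0]],
    [1,[0,0,0],[0,0,0]],
    [1,[0,0,0],[0,0,0]]
  ],
  "newtons": 60
}}

```text
clock: 5.9
tool_pos: [0.5384, 0.126, 0.0635]
tool_rot: [[-0.882, 0.471, 0.0], [0.471, 0.882, -0.0], [-0.0, 0.0, -1.0]]
contact_force: [-0.9, -0.9, 3.1]
width: 0.0153
gripper_force: 59.0
```

Emit:
{"fn": "drive_tool", "kwargs": {
  "targets": [
    [1,[0,0,-0.5],[0,0,0]],
    [1,[0,0,-1.5],[0,0,0]],
    [1,[0,0,-3],[0,0,0]],
    [1,[0,0,-4],[0,0,0]],
    [1,[0,0,-3.7],[0,0,-0.1]],
    [1,[0,0,0],[0,0,-0.17]],
    [1,[0,0,0],[0,0,-0.17]],
    [1,[0,0,0],[0,0,-0.17]],
    [1,[0,0,0],[0,0,-0.17]],
    [1,[0,0,0],[0,0,-0.17]]
  ]
}}

```text
clock: 7.15
tool_pos: [0.5382, 0.1261, 0.1911]
tool_rot: [[-0.894, -0.448, 0.0], [-0.448, 0.894, -0.0], [-0.0, -0.0, -1.0]]
contact_force: [-0.5, 0.4, -1.7]
width: 0.0154
gripper_force: 58.5
```

Emit:
{"fn": "drive_tool", "kwargs": {
  "targets": [
    [1,[-0.2,-3,0],[0,0,-0.03]],
    [1,[-0.2,-5,0],[0,0,0]],
    [1,[-0.3,-5,0],[0,0,0]],
    [1,[-0.3,-5,0],[0,0,0]],
    [1,[-0.2,-4,0],[0,0,0]],
    [1,[0,-2,0],[0,0,0]],
    [1,[0,0,0],[0,0,0]],
    [1,[0,0,0],[0,0,0]],
    [1,[0,0,0],[0,0,0]]
  ]
}}

```text
clock: 8.28
tool_pos: [0.6606, -0.0797, 0.1907]
tool_rot: [[-0.882, -0.471, 0.0], [-0.471, 0.882, 0.0], [-0.0, -0.0, -1.0]]
contact_force: [-0.1, -0.5, -1.7]
width: 0.0153
gripper_force: 59.0
```

```bash
python3 - <<'E'
from look import *
s,c,T=look("w2");print(s["clock"],s["tool_pos"],np.round(s["tool_rot"],3).tolist(),s["contact_force"],s["wrist_torque"],s["width"])
E
```

```text
8.275 [ 0.66061236 -0.07969064  0.19072726] [[-0.882, -0.471, 0.0], [-0.471, 0.882, 0.0], [-0.0, -0.0, -1.0]] [-0.05931825 -0.47214543 -1.68136162] [ 0.02424894  0.05311026 -0.05099906] 0.015344432295481778
```

View pics/w2.png

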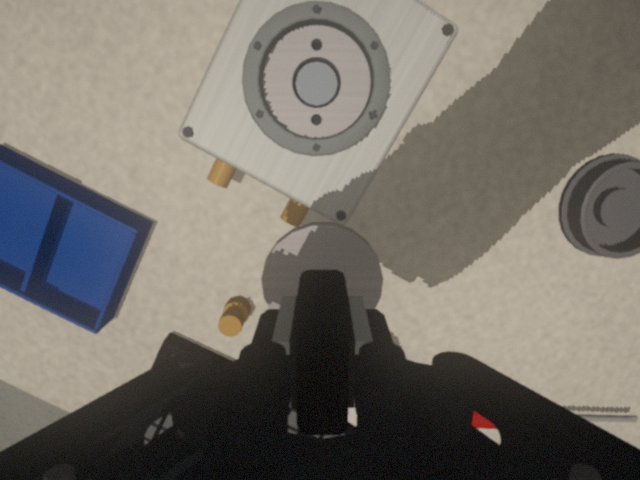

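The ring's holes show at (316,44) and (316,119), the collar is centred near (316,78), and the spanner's disc arc peaks at (322,222).

```bash
cat > meas.py <<'E'
from h import *
def fit(w):
    A=np.c_[2*w,np.ones(len(w))];x=np.linalg.lstsq(A,(w**2).sum(1),rcond=None)[0];return x[:2],np.sqrt(x[2]+x[:2]@x[:2])
def circ(c,T,z,ctr,R,tols=(.004,.003,.002,.0015,.001)):
    e=cv2.Canny(c["image"],40,110);ys,xs=np.where(e>0);q=onplane(c,np.c_[xs,ys],z,T)[:,:2]
    for t in tols:
        w=q[abs(np.hypot(*(q-ctr).T)-R)<t];ctr,rr=fit(w)
    return ctr,rr,len(w)
def xyz(c,T):
    v,u=np.mgrid[:480,:640];o,d=ray(c,np.c_[u.ravel(),v.ravel()],T)
    return (o+d*c["depth"].ravel()[:,None]).reshape(480,640,3)
E
python3 - <<'E'
import pickle
from meas import *
s,c=pickle.load(open("w2.pkl","rb"));T=wristT(s,c);R=np.array(s["tool_rot"]);p=np.array(s["tool_pos"])
g=c["image"].max(2);H=[]
for u,v in((316,44),(316,119)):
    y0,x0=v-12,u-12;m=(g[y0:y0+25,x0:x0+25]<110).astype(np.uint8);n,l,st,ce=cv2.connectedComponentsWithStats(m)
    k=l[12,12];print("hole",st[k],ce[k]+[x0,y0]);H.append(onplane(c,[ce[k]+[x0,y0]],.062,T)[0])
H=np.array(H);d=H[0]-H[1];mid=H.mean(0);print("mid",mid,"sep",np.hypot(*d[:2]),"yaw",np.degrees(np.arctan2(d[1],d[0])))
print("rim",circ(c,T,.074,mid[:2],.044),"bore",circ(c,T,.074,mid[:2],.0335))
X=xyz(c,T);z=X[:,:,2]
print("ring z",np.median(z[70:95,280:292]),"rim z",np.median(z[60:100,250:258]))
print("disc z samples",z[260,300],z[250,340],z[240,320])
zd=np.median(z[240:262,300:345])
m=(abs(z-zd)<.004).astype(np.uint8);m[:200]=0
cs=max(cv2.findContours(m,0,1)[0],key=cv2.contourArea).reshape(-1,2);top=cs[(cs[:,1]<290)]
for zz in (zd,):
    q=onplane(c,top,zz,T)[:,:2]; ctr,rr=fit(q)
    for t in(.003,.0015,.001): q2=q[abs(np.hypot(*(q-ctr).T)-rr)<t];ctr,rr=fit(q2)
    print("disc",zd,ctr,rr,len(q2)); dd=np.r_[ctr,zd]-p;print("disc in tool mm",1e3*(R.T@dd))
print("hole mid in tool mm",1e3*(R.T@(mid-p)))
E
```

```text
hole [ 8  7 10 11 90] [316.24444444  44.07777778]
hole [ 7  8 10 10 79] [315.82278481 119.34177215]
mid [ 0.57678634 -0.12750824  0.062     ] sep 0.0441232338822203 yaw -152.38825296820676
rim (array([ 0.57695785, -0.12721082]), np.float64(0.04354723163081273), 554) bore (array([ 0.57668128, -0.12781203]), np.float64(0.033555796616292044), 466)
ring z 0.06205297132711987 rim z 0.07413810963371298
disc z samples 0.14993710901174084 0.1503196772675626 0.15091141276315392
disc 0.15129462027450674 [ 0.66017629 -0.0791747 ] 0.027805762873359962 190
disc in tool mm [ 0.14950991  0.66369342 39.43255317]
hole mid in tool mm [ 96.49210067  -2.71537108 128.70870987]
```

```bash
python3 - <<'E'
import pickle
from meas import *
s,c=pickle.load(open("w2.pkl","rb"));T=wristT(s,c);R=np.array(s["tool_rot"]);p=np.array(s["tool_pos"])
Q=(xyz(c,T)-p)@R*1e3
sel=np.zeros((480,640),bool);sel[226:300,262:384]=1
q=Q[sel];q=q[abs(q[:,2]-39.5)<4]
for i in range(4):
    A=np.c_[q[:,:2],np.ones(len(q))];x=np.linalg.lstsq(A,q[:,2],rcond=None)[0];e=q[:,2]-A@x;print(x,e.std(),len(q));q=q[abs(e)<1.5*e.std()+.3]
print(q.min(0),q.max(0))
E
```

```text
[ 6.29142835e-03 -5.10023038e-04  3.94163170e+01] 0.6996200887752105 6152
[ 2.77908763e-03 -5.80827342e-04  3.94256479e+01] 0.5619087048095254 5850
[ 2.24000019e-03 -6.63901595e-04  3.94268807e+01] 0.5212366452165718 5646
[ 2.08984049e-03 -6.99048186e-04  3.94283230e+01] 0.5066693426568037 5560
[ -8.74368781 -27.16729499  38.34682842] [26.94787807 28.85691215 40.54532322]
```

Emit:
{"fn": "drive_tool", "kwargs": {
  "targets": [
    [1,[2,0,0],[0,0,0.009]],
    [1,[3,-0.3,0],[0,0,0]],
    [1,[3,0,0],[0,0,0]],
    [1,[1.6,0,0],[0,0,0]],
    [1,[0,0,3],[0,0,0]],
    [1,[0,0,2],[0,0,0]],
    [1,[0,0,0],[0,0,0]],
    [1,[0,0,0],[0,0,0]]
  ]
}}

```text
clock: 9.32
tool_pos: [0.5776, -0.1276, 0.1411]
tool_rot: [[-0.887, -0.462, 0.001], [-0.462, 0.887, -0.0], [-0.0, -0.001, -1.0]]
contact_force: [0.1, -0.6, -2.1]
width: 0.015
gripper_force: 58.9
```

Emit:
{"fn": "drive_tool", "kwargs": {
  "targets": [
    [1,[0.03,-0.02,1],[0,0,0]],
    [1,[0,0,0.8],[0,0,0]],
    [1,[0,0,0.4],[0,0,0]],
    [1,[0,0,0],[0,0,0]],
    [1,[0,0,0],[0,0,0]]
  ]
}}

```text
clock: 9.95
tool_pos: [0.5771, -0.1282, 0.1185]
tool_rot: [[-0.887, -0.462, 0.0], [-0.462, 0.887, -0.0], [-0.0, -0.0, -1.0]]
contact_force: [0.3, 0.3, -0.9]
width: 0.0152
gripper_force: 59.1
```

Emit:
{"fn": "drive_tool", "kwargs": {
  "targets": [
    [1,[0,0,0.1],[0,0,0]],
    [1,[0,0,0.1],[0,0,0]],
    [1,[0,0,0.08],[0,0,0]],
    [1,[0,0,0],[0,0,0]]
  ]
}}

```text
clock: 10.45
tool_pos: [0.577, -0.1281, 0.1154]
tool_rot: [[-0.887, -0.462, -0.0], [-0.462, 0.887, -0.0], [0.0, 0.0, -1.0]]
contact_force: [-0.3, 0.3, -2.5]
width: 0.0153
gripper_force: 59.1
```

Emit:
{"fn": "drive_tool", "kwargs": {
  "targets": [
    [1,[0,0,0.1],[0,0,0]],
    [1,[0,0,0.05],[0,0,0]],
    [1,[0,0,0],[0,0,0]]
  ]
}}

```text
clock: 10.82
tool_pos: [0.5769, -0.1281, 0.1139]
tool_rot: [[-0.887, -0.462, -0.0], [-0.462, 0.887, -0.0], [0.0, 0.0, -1.0]]
contact_force: [0.4, 0.0, -2.0]
width: 0.0154
gripper_force: 59.1
```

Emit:
{"fn": "drive_tool", "kwargs": {
  "targets": [
    [1,[0,0,0.1],[0,0,0]],
    [1,[0,0,0.08],[0,0,0]],
    [1,[0,0,0],[0,0,0]]
  ]
}}

```text
clock: 11.2
tool_pos: [0.577, -0.1281, 0.1121]
tool_rot: [[-0.887, -0.462, -0.0], [-0.462, 0.887, -0.0], [0.0, 0.0, -1.0]]
contact_force: [-0.1, 0.2, -1.9]
width: 0.0156
gripper_force: 59.1
```

```bash
python3 - <<'E'
from look import *
s,c,T=look("w3");print(s["tool_pos"],s["contact_force"],s["wrist_torque"],s["joint_positions"])
E
```

```text
[ 0.57695551 -0.1281016   0.11209732] [-0.10972805  0.19843823 -1.91733952] [0.01398531 0.00550908 0.01419401] [-2.51828714e+01  5.07855752e+00 -7.76216268e+00  7.71640188e+01
 -4.99788654e-03 -5.26969215e+01]
```

Emit:
{"fn": "drive_tool", "kwargs": {
  "targets": [
    [1,[0,0,0.1],[0,0,0]],
    [1,[0,0,0.05],[0,0,0]],
    [1,[0,0,0],[0,0,0]]
  ]
}}

```text
clock: 11.62
tool_pos: [0.577, -0.1281, 0.1106]
tool_rot: [[-0.887, -0.462, -0.0], [-0.462, 0.887, -0.0], [0.0, 0.0, -1.0]]
contact_force: [-0.8, 0.1, -1.4]
width: 0.0151
gripper_force: 59.1
```

Emit:
{"fn": "drive_tool", "kwargs": {
  "targets": [
    [1,[0,0,0],[0,0,0.02]],
    [1,[0,0,0],[0,0,0.03]],
    [1,[0,0,0],[0,0,0.03]],
    [1,[0,0,0],[0,0,0.03]],
    [1,[0,0,0],[0,0,0.03]],
    [1,[0,0,0],[0,0,0]]
  ]
}}

```text
clock: 12.38
tool_pos: [0.577, -0.1281, 0.1107]
tool_rot: [[-0.943, -0.333, 0.0], [-0.333, 0.943, -0.0], [0.0, -0.0, -1.0]]
contact_force: [-0.3, -1.3, -2.6]
width: 0.0152
gripper_force: 59.1
```

```bash
cat >st.py <<'E'
from rig import observe
import numpy as np
s=observe();R=np.array(s["tool_rot"]);print(s["clock"],np.round(s["tool_pos"],4),"yaw",np.degrees(np.arctan2(R[1,0],R[0,0])).round(2),"F",np.round(s["contact_force"],1),"M",np.round(s["wrist_torque"],3),"w",s["width"],"tau6",s["tau"][5],"tilt",np.round(R[:2,2],4))
E
python3 st.py
```

```text
12.375 [ 0.577  -0.1281  0.1107] yaw -160.54 F [-0.3 -1.3 -2.6] M [-0.246  0.092  0.051] w 0.015173985076283487 tau6 0.3451142739504576 tilt [ 0.     -0.0002]
```

Emit:
{"fn": "drive_tool", "kwargs": {
  "targets": [
    [1,[0,0,0],[0,0,0.05]],
    [1,[0,0,0],[0,0,0.05]],
    [1,[0,0,0],[0,0,0.05]],
    [1,[0,0,0],[0,0,0.05]],
    [1,[0,0,0],[0,0,0]]
  ]
}}

```text
clock: 13.0
tool_pos: [0.577, -0.1281, 0.1107]
tool_rot: [[-0.99, -0.14, -0.0], [-0.14, 0.99, -0.0], [0.0, -0.0, -1.0]]
contact_force: [-0.8, -0.7, -2.2]
width: 0.0153
gripper_force: 59.1
```

```bash
python3 st.py
```

```text
13.0 [ 0.577  -0.1281  0.1107] yaw -171.94 F [-0.8 -0.7 -2.2] M [-0.095  0.117  0.087] w 0.01532874501773047 tau6 0.48792578279972076 tilt [-0. -0.]
```

Emit:
{"fn": "drive_tool", "kwargs": {
  "targets": [
    [1,[0,0,0],[0,0,0.06]],
    [1,[0,0,0],[0,0,0.06]],
    [1,[0,0,0],[0,0,0.06]],
    [1,[0,0,0],[0,0,0.06]],
    [1,[0,0,0],[0,0,0.06]],
    [1,[0,0,0],[0,0,0.06]],
    [1,[0,0,0],[0,0,0.04]],
    [1,[0,0,0],[0,0,0]]
  ]
}}

```text
clock: 14.0
tool_pos: [0.577, -0.1279, 0.1107]
tool_rot: [[-0.967, 0.256, -0.0], [0.256, 0.967, 0.0], [0.0, 0.0, -1.0]]
contact_force: [1.5, 1.1, -2.3]
width: 0.0156
gripper_force: 59.2
```

```bash
python3 st.py
```

```text
14.0 [ 0.577  -0.1279  0.1107] yaw 165.2 F [ 1.5  1.1 -2.3] M [0.123 0.068 0.008] w 0.01564058051576541 tau6 0.41442942805588245 tilt [-0.      0.0003]
```

Emit:
{"fn": "drive_tool", "kwargs": {
  "targets": [
    [1,[0,0,0],[0,0,0.03]],
    [1,[0,0,0],[0,0,0.03]],
    [1,[0,0,0],[0,0,0.02]]
  ]
}}

```text
clock: 14.38
tool_pos: [0.577, -0.128, 0.1107]
tool_rot: [[-0.942, 0.334, 0.0], [0.334, 0.942, 0.0], [0.0, 0.0, -1.0]]
contact_force: [0.0, 0.6, -0.8]
width: 0.0155
gripper_force: 59.2
```

```bash
python3 st.py
```

```text
14.375 [ 0.577  -0.128   0.1107] yaw 160.46 F [ 0.   0.6 -0.8] M [ 0.383 -0.007  0.179] w 0.01548916185374616 tau6 -0.057492112973704934 tilt [0.     0.0002]
```

Emit:
{"fn": "drive_tool", "kwargs": {
  "targets": [
    [1,[0,0,0],[0,0,0.03]],
    [1,[0,0,0],[0,0,0.03]],
    [1,[0,0,0],[0,0,0]]
  ]
}}

```text
clock: 14.75
tool_pos: [0.577, -0.128, 0.1107]
tool_rot: [[-0.921, 0.39, 0.0], [0.39, 0.921, 0.0], [0.0, 0.0, -1.0]]
contact_force: [-1.0, 2.5, -1.1]
width: 0.0153
gripper_force: 59.2
```

```bash
python3 st.py
```

```text
14.75 [ 0.577  -0.128   0.1107] yaw 157.06 F [-1.   2.5 -1.1] M [ 0.604 -0.012  0.123] w 0.015335581769286084 tau6 0.34720505587756634 tilt [0.     0.0001]
```

Emit:
{"fn": "drive_tool", "kwargs": {
  "targets": [
    [1,[0,0,0],[0,0,0.03]],
    [1,[0,0,0],[0,0,0.02]],
    [1,[0,0,0],[0,0,0]]
  ]
}}

```text
clock: 15.12
tool_pos: [0.577, -0.1281, 0.1107]
tool_rot: [[-0.9, 0.435, 0.0], [0.435, 0.9, 0.0], [-0.0, 0.0, -1.0]]
contact_force: [0.9, 2.9, -0.9]
width: 0.0157
gripper_force: 59.2
```

```bash
python3 st.py
```

```text
15.125 [ 0.577  -0.1281  0.1107] yaw 154.21 F [ 0.9  2.9 -0.9] M [ 0.727 -0.05   0.084] w 0.01571619666567627 tau6 0.27722379192709923 tilt [0.0001 0.    ]
```

Emit:
{"fn": "drive_tool", "kwargs": {
  "targets": [
    [1,[0,0.03,0],[0,0,0.02]],
    [1,[0,0,0],[0,0,0.02]],
    [1,[0,0,0],[0,0,0]]
  ]
}}

```text
clock: 15.5
tool_pos: [0.5771, -0.1279, 0.1107]
tool_rot: [[-0.882, 0.471, -0.0], [0.471, 0.882, -0.0], [-0.0, -0.0, -1.0]]
contact_force: [-1.6, 1.5, -0.9]
width: 0.0156
gripper_force: 59.2
```

```bash
python3 st.py
```

```text
15.5 [ 0.5771 -0.1279  0.1107] yaw 151.92 F [-1.6  1.5 -0.9] M [0.46  0.132 0.339] w 0.01564390013286646 tau6 0.5324801802635193 tilt [-0.0001 -0.0003]
```

Emit:
{"fn": "drive_tool", "kwargs": {
  "targets": [
    [1,[0,0,0],[0,0,0.02]],
    [1,[0,0,0],[0,0,0.02]],
    [1,[0,0,0],[0,0,0]]
  ]
}}

```text
clock: 15.88
tool_pos: [0.5771, -0.1278, 0.1107]
tool_rot: [[-0.863, 0.505, -0.0], [0.505, 0.863, -0.0], [-0.0, -0.0, -1.0]]
contact_force: [-0.1, 1.0, -2.0]
width: 0.0154
gripper_force: 59.5
```

```bash
python3 st.py
```

```text
15.875 [ 0.5771 -0.1278  0.1107] yaw 149.64 F [-0.1  1.  -2. ] M [0.417 0.188 0.745] w 0.015395803683009104 tau6 0.9119332954287529 tilt [-0.0001 -0.0002]
```

Torque has risen steeply from about 0.12 to 0.34 and then 0.74 N m, so the ring is on its stop. I back off to unload it, then lift.

Emit:
{"fn": "drive_tool", "kwargs": {
  "targets": [
    [1,[0,0,0],[0,0,-0.03]],
    [1,[0,0,0],[0,0,-0.03]],
    [1,[0,0,0],[0,0,0]]
  ]
}}

```text
clock: 16.25
tool_pos: [0.5771, -0.1279, 0.1107]
tool_rot: [[-0.892, 0.452, -0.0], [0.452, 0.892, -0.0], [0.0, -0.0, -1.0]]
contact_force: [-1.1, 0.8, -0.7]
width: 0.0154
gripper_force: 59.2
```

```bash
python3 st.py
```

```text
16.25 [ 0.5771 -0.1279  0.1107] yaw 153.1 F [-1.1  0.8 -0.7] M [0.421 0.284 0.131] w 0.015372227993757537 tau6 -0.11272656032815576 tilt [-0.0001 -0.0001]
```

Emit:
{"fn": "drive_tool", "kwargs": {
  "targets": [
    [1,[0,0,0],[0,0,-0.01]],
    [1,[0,0,-0.2],[0,0,0]],
    [1,[0,0,-0.4],[0,0,0]],
    [1,[0,0,-0.8],[0,0,0]],
    [1,[0,0,-2.6],[0,0,0]],
    [1,[0,0,-4],[0,0,0]],
    [1,[-4,0,0],[0,0,0]],
    [1,[-5.6,0,0],[0,0,0]],
    [1,[0,0,0],[0,0,0]],
    [1,[0,0,0],[0,0,0]]
  ]
}}

```text
clock: 17.5
tool_pos: [0.663, -0.1704, 0.1908]
tool_rot: [[-0.896, 0.444, -0.0], [0.444, 0.896, 0.0], [0.0, -0.0, -1.0]]
contact_force: [-0.6, -0.0, -1.1]
width: 0.0153
gripper_force: 59.0
```

```bash
python3 - <<'E'
from look import *
from meas import *
s,c,T=look("w4");R=np.array(s["tool_rot"]);p=np.array(s["tool_pos"])
print(s["clock"],p,"yaw",np.degrees(np.arctan2(R[1,0],R[0,0])),s["contact_force"],s["width"])
q=proj(c,[[.5768,-.1275,.062]],T)[0];print(q)
g=c["image"].max(2);x0,y0=(q-45).astype(int);y0=max(y0,0);m=(g[y0:y0+90+0,x0:x0+90]<110).astype(np.uint8)
n,l,st,ce=cv2.connectedComponentsWithStats(m);H=[]
for k in range(1,n):
    if 40<st[k,4]<160: P=onplane(c,[ce[k]+[x0,y0]],.062,T)[0];print(st[k],ce[k]+[x0,y0],P);H.append(P)
H=np.array(H)
if len(H)==2: d=H[0]-H[1];print(H.mean(0),np.hypot(*d[:2]),np.degrees(np.arctan2(d[1],d[0])))
E
```

```text
17.5 [ 0.66300772 -0.17041117  0.19077926] yaw 153.64909408105964 [-0.57908022 -0.03424141 -1.14404484] 0.015276754074921444
[321.91352473  83.65936885]
[ 0  0 13 15 84] [280.20238095  42.80952381] [ 0.54443139 -0.13950371  0.062     ]
[ 0 71 17 19 82] [281.37804878 120.15853659] [ 0.58502917 -0.15982002  0.062     ]
[ 0.56473028 -0.14966187  0.062     ] 0.045397494681021805 153.4152813097322
```

View pics/w4.png

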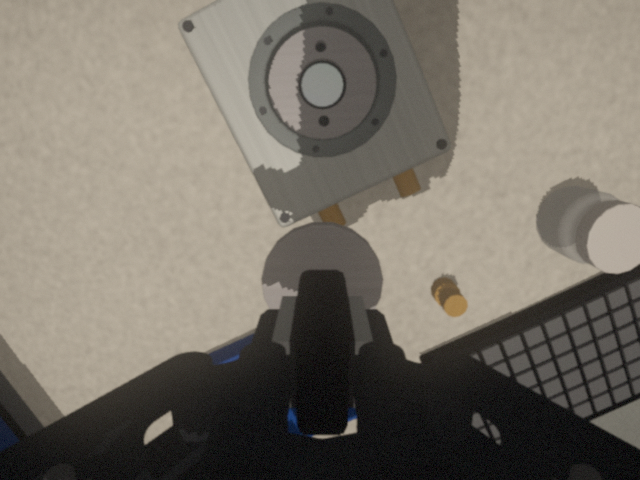

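The holes are now at (320,47) and (324,121); my mask caught collar screws in the shade instead. I recompute the ring yaw and the route back.

```bash
python3 - <<'E'
import pickle
from meas import *
s,c=pickle.load(open("w4.pkl","rb"));T=wristT(s,c)
g=c["image"].max(2).astype(float);H=[]
for u,v in((320,47),(324,121)):
    w=g[v-7:v+8,u-7:u+8];w=(w<w.min()+0.5*(np.median(w)-w.min()));y,x=np.where(w);H.append(onplane(c,[(x.mean()+u-7,y.mean()+v-7)],.062,T)[0])
H=np.array(H);d=H[0]-H[1];print(H.mean(0),np.hypot(*d[:2]),np.degrees(np.arctan2(d[1],d[0])))
E
```

```text
[ 0.57703946 -0.1276757   0.062     ] 0.04335119352852974 156.57123891484304
```

The ring turned 51° (0.89 rad) to yaw 156.6°. With the steep torque rise, that fits being at the stop. Now back to the stand.

Emit:
{"fn": "drive_tool", "kwargs": {
  "targets": [
    [1,[2.05,1.72,0],[0,0,0]],
    [1,[4,3.4,0],[0,0,0]],
    [1,[4,3.4,0],[0,0,0]],
    [1,[4,3.4,0],[0,0,0]],
    [1,[4,3.4,0],[0,0,0]],
    [1,[4,3.4,0],[0,0,0]],
    [1,[2.6,2.2,0],[0,0,0]],
    [1,[0,0,0],[0,0,0]],
    [1,[0,0,0],[0,0,0]]
  ]
}}

```text
clock: 18.68
tool_pos: [0.535, 0.1262, 0.1918]
tool_rot: [[-0.896, 0.443, 0.002], [0.443, 0.896, -0.0], [-0.002, 0.001, -1.0]]
contact_force: [-0.2, -0.7, -1.8]
width: 0.0153
gripper_force: 59.1
```

```bash
python3 - <<'E'
from look import *
from meas import *
s,c,T=look("w5");R=np.array(s["tool_rot"]);p=np.array(s["tool_pos"]);print(s["clock"],p)
print(circ(c,T,.026,np.array([.5334,.1267]),.039,(.004,.003,.002,.0015,.0012)))
print(R.T@(np.array([.535,.1265,.0635])-p)*100)
E
```

```text
18.675 [0.53497222 0.1262458  0.19183477]
(array([0.53418752, 0.12780871]), np.float64(0.039435568521142474), 262)
[ 0.03774462  0.01560167 12.83343761]
```

View pics/w5.png

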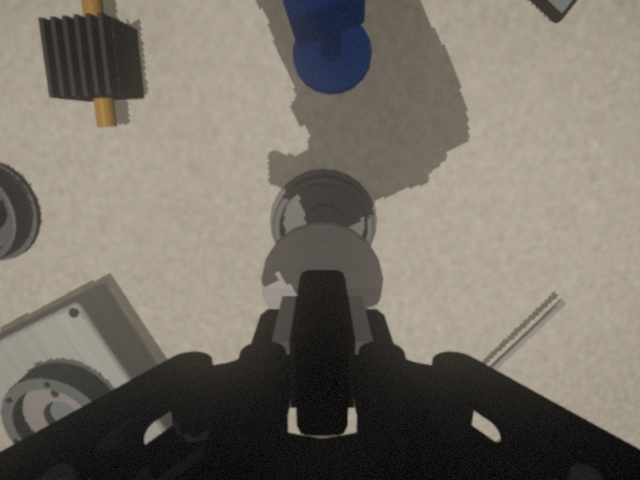

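The stand's rim is at (324,218), fitting to (0.534, 0.1275). The tool is within about 1.6 mm of it, so I descend gently.

Emit:
{"fn": "drive_tool", "kwargs": {
  "targets": [
    [1,[0.03,0.07,2],[0,0,0]],
    [1,[0,0,3.5],[0,0,0]],
    [1,[0,0,3],[0,0,0]],
    [1,[0,0,1.5],[0,0,0]],
    [1,[0,0,1],[0,0,0]],
    [1,[0,0,0.4],[0,0,0]],
    [1,[0,0,0.3],[0,0,0]],
    [1,[0,0,0],[0,0,0]]
  ]
}}

```text
clock: 19.73
tool_pos: [0.5355, 0.1272, 0.0741]
tool_rot: [[-0.896, 0.444, 0.001], [0.444, 0.896, -0.0], [-0.001, 0.0, -1.0]]
contact_force: [-0.3, 0.1, -1.9]
width: 0.0156
gripper_force: 59.1
```

Emit:
{"fn": "drive_tool", "kwargs": {
  "targets": [
    [1,[0,0,0.2],[0,0,0]],
    [1,[0,0,0.2],[0,0,0]],
    [1,[0,0,0.2],[0,0,0]],
    [1,[0,0,0.2],[0,0,0]],
    [1,[0,0,0.1],[0,0,0]],
    [1,[0,0,0],[0,0,0]]
  ]
}}

```text
clock: 20.48
tool_pos: [0.5355, 0.127, 0.0648]
tool_rot: [[-0.896, 0.444, 0.001], [0.444, 0.896, -0.0], [-0.001, 0.0, -1.0]]
contact_force: [2.5, -1.1, -1.6]
width: 0.0154
gripper_force: 59.3
```

Emit:
{"fn": "drive_tool", "kwargs": {
  "targets": [
    [1,[0,0,0.07],[0,0,0]],
    [1,[0,0,0.05],[0,0,0]],
    [1,[0,0,0],[0,0,0]]
  ]
}}

```text
clock: 20.85
tool_pos: [0.5354, 0.1271, 0.0636]
tool_rot: [[-0.896, 0.444, 0.001], [0.444, 0.896, -0.0], [-0.001, 0.0, -1.0]]
contact_force: [3.2, -1.4, -0.5]
width: 0.0155
gripper_force: 59.3
```

```bash
python3 st.py
```

```text
20.85 [0.5354 0.1271 0.0636] yaw 153.65 F [ 3.2 -1.4 -0.5] M [-0.393 -0.855  0.009] w 0.015473912318745146 tau6 0.0020237136050127447 tilt [ 0.0006 -0.0002]
```

Emit:
{"fn": "drive_tool", "kwargs": {
  "targets": [
    [1,[-0.1,0,0],[0,0,0]],
    [1,[0,0,0.02],[0,0,0]],
    [1,[0,0,0],[0,0,0]]
  ]
}}

```text
clock: 21.22
tool_pos: [0.5358, 0.1269, 0.0635]
tool_rot: [[-0.896, 0.444, -0.0], [0.444, 0.896, 0.0], [0.0, -0.0, -1.0]]
contact_force: [-1.7, 1.3, 5.7]
width: 0.0153
gripper_force: 60.1
```

```bash
python3 st.py
```

```text
21.225 [0.5358 0.1269 0.0635] yaw 153.66 F [-1.7  1.3  5.7] M [ 0.048  0.423 -0.009] w 0.015304271020006142 tau6 -0.003470942610874772 tilt [-0.0004  0.0001]
```

It is seated, with light upward contact. I release and withdraw upward.

Emit:
{"fn": "drive_tool", "kwargs": {
  "targets": [
    [1.8,[0,0,0],[0,0,0]],
    [2.2,[0,0,0],[0,0,0]],
    [3,[0,0,0],[0,0,0]],
    [5,[0,0,0],[0,0,0]],
    [7,[0,0,0],[0,0,0]],
    [8.5,[0,0,0],[0,0,0]],
    [8.5,[0,0,0],[0,0,0]],
    [8.5,[0,0,0],[0,0,0]]
  ],
  "newtons": 20
}}

```text
clock: 22.22
tool_pos: [0.536, 0.1267, 0.0633]
tool_rot: [[-0.896, 0.444, 0.0], [0.444, 0.896, -0.0], [-0.0, -0.0, -1.0]]
contact_force: [-0.4, 0.4, -0.9]
width: 0.0854
gripper_force: 0.0
```

Emit:
{"fn": "drive_tool", "kwargs": {
  "targets": [
    [8.5,[0,0,-1],[0,0,0]],
    [8.5,[0,0,-3],[0,0,0]],
    [8.5,[0,0,-4],[0,0,0]],
    [8.5,[0,0,-4],[0,0,0]],
    [8.5,[0,0,-4],[0,0,0]],
    [8.5,[0,0,0],[0,0,0]],
    [8.5,[0,0,0],[0,0,0]]
  ]
}}

```text
clock: 23.1
tool_pos: [0.536, 0.1268, 0.2231]
tool_rot: [[-0.896, 0.444, -0.0], [0.444, 0.896, -0.0], [-0.0, -0.0, -1.0]]
contact_force: [0.6, -0.5, -0.5]
width: 0.085
gripper_force: 0.0
```

```bash
python3 - <<'E'
from look import *
from meas import *
s,c,T=look("w6");R=np.array(s["tool_rot"]);p=np.array(s["tool_pos"]);print(s["clock"],p)
q=xyz(c,T);sel=(abs(q[:,:,2]-.1)<.007)&(np.hypot(q[:,:,0]-.536,q[:,:,1]-.127)<.04);P=q[sel]
print(len(P),P[:,2].mean(),cv2.minAreaRect((P[:,:2]*1000).astype(np.float32)))
A=np.c_[P[:,:2]-P[:,:2].mean(0),np.ones(len(P))];print(np.linalg.lstsq(A,P[:,2],rcond=None)[0])
print(circ(c,T,.026,np.array([.5338,.1270]),.039))
E
```

```text
23.1 [0.53598201 0.12675756 0.22312665]
1544 0.09958521266687385 ((535.7380981445312, 126.89198303222656), (15.50847053527832, 43.64228057861328), 63.50403594970703)
[ 0.01070574 -0.01207202  0.09958521]
(array([0.53345319, 0.12748308]), np.float64(0.03895443199076285), 232)
```

View pics/w6.png

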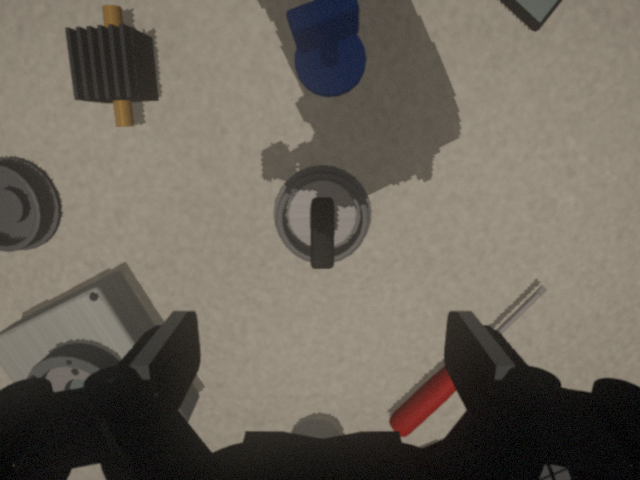

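The spanner stands upright in its stand: top at z 0.0996, about 2.4 mm from the axis, bar at (322,232), and the gripper is clear. I hand in.

```bash
python3 -c "
from rig import r;print(r.close_job())"
```

```text
the job is handed in; nothing more can be done
None
```

The job is handed in, with no verdict returned: the ring turned 0.89 rad to what felt like its hard stop, though my last 0.04 rad took the wrist torque reading to about 0.75 N m, over the 0.6 N m forcing limit, before I backed off; the spanner is back upright in its stand, about 2.4 mm off its axis.

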